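Index the notched reel flange to its pointer

ROBOT

A 6-joint arm with a two-finger parallel gripper is mounted at the origin on the work surface. World frame = base frame: x ahead of the robot, y to its left, z up, the work surface at z = 0. Lengths are in m, angles in rad, forces in N, time in s.
With the tool pointing down it reaches from about 0.25 to 0.725 m from the base axis. Payload 4 kg.
Tool frame: the origin (TCP) lies on the centre line of the jaws, within the pads' length; the fingertips stand 22 mm ahead of it and the grasp point (between the pads) lies 3 mm ahead of it; z points along the fingers, y is the line along which they close (so a half turn about z gives the same grasp; the last joint's range is limited). The gripper opens to 85 mm and grips with 20 to 120 N. Pads are 22 mm wide; open, the fingers measure 114 mm over their backs; the gripper's body (76 mm by 85 mm) begins 54 mm behind the grasp point. The pads swing forward as they close: fully open they stand 13 mm farther back than shut.
Start: joints at [1.162, 0.241, 0.005, 1.335, 0, 1.571], TCP at [0.199, 0.459, 0.253] pointing down, gripper open.
Joint ranges: [-2.72, 2.72], [-1.05, 1.87], [-1.09, 1.28], [-1.99, 2.15], [-1.42, 1.44], [-3.14, 3.14]. Speed limits (rad/s): [2.79, 2.79, 3.14, 3.14, 3.14, 3.14].

INTERFACE

Orientations are given as a unit quaternion [x, y, z, w].
In Python, from workcell import bot gives the robot as it stands.
- The arm moves only by the shell command python3 -m inch 'ROWS'. ROWS is JSON, one flat list of numbers, 7 for each row, row after row: the shift along the world's x, y, z in mm, then the turn, a rotation vector about the world's x, y, z in rad, then the opening in per cent of the stroke, from 0 (shut) to 100 (fully open). A call has 1 to 8 rows; each row is the pose to reach, as a shift and turn from the pose commanded when the call began; what a row does not reach only later rows make up. A row lasts 1/12 s, in which the tool goes at most 41.7 mm and 7.16 degrees, less where a joint would pass 70% of its speed; a pose out of reach is approached as far as the arm can. A call with a gripper value outside its range is refused whole. The fingers move at their own pace and stop on an object; the grip force is fixed at half the most. Time passes only in rows, so rows that repeat a pose let the fingers close. It gives the time, the measured TCP pose, the force, the opening and the grip force at its end, in the units of the state.
- bot.get_obs(): the state, without advancing time (a new reading comes with each control period).
- bot.camera(name): name is "side" or "top"; returns the picture (400x640x3 uint8, blue, green, red); there is no depth.
- bot.camera_info(name): a dict with "intrinsics" (3x3 intrinsics, pixels), "camera_from_world" (4x4, takes a point from world to camera coordinates). Camera axes: x right, y down, z forward; pixel columns grow to the right and rows downward; lengths in m; the calibration is good to about 2 mm. A picture is of the moment at which its call begins. camera_info takes no time and is no camera call.
- bot.job_done(): hands the job in; it is judged then, once.
Trained networks look in the newest picture that a camera, given by its name, has taken for a name from the list of things; names that differ only in an ending like _2 or _b are one class to them, and where a whole thing is asked for, a point or a joint stands for the part that bears it (a point fixed in the world has none). Each returns a list of dicts, best first, with "confidence" (0 to 1); they miss things now and then, are a little off and sometimes report something else, mostly with a low value. They report only what shows in the picture. A call takes as long as a camera call. They do not tell look-alikes from the thing itself.
- bot.silhouettes(camera, target): "mask" (400x640 bool, what is visible of it) and "uv" ([column, row] in pixels, amid what is visible of it).
- bot.spot_point(camera, target): "uv" ([column, row] in pixels: a listed point, or the origin of a listed thing).
The state is a dict: "clock": time; "joint_pos": joint angles; "joint_vel": joint speeds; "tau": joint torques, N m; "eef_pos": TCP position; "tool_rot": TCP orientation; "ft_force": force on the tool from outside, world axes, zero at the start; "ft_torque": the same for the moment, N m; "grip_width": finger opening in m; "grasp_force": force on a finger pad.
Only numpy, scipy, OpenCV 4.12 (cv2) and the standard library are available. Lean on these libraries where they do the work, as an engineer would, in place of code of your own. Each camera call takes 0.05 s, during which the arm holds its last target. There are 200 camera calls.

TASK

Two aluminium flanges sit on spindle stands. Push the one with the single wide notch round until its notch faces the steel pointer on its own stand, then let go of it. Leave the other flange, the one with three narrow slots, as it is.

Things in the scene. Friction and masses are not known exactly. Their poses are not given: they have to be found in the camera images.
- notched_flange: Flange to turn: level aluminium disc, 160 mm across, underside 24 mm and top 38 mm above the table (6 mm more at a flat cap 72 mm across on its middle), one 60 mm wide parallel-sided notch in its rim. On the left or right stand. Origin on the fixed upright spindle at the underside; +x points to the notch, z up. Turns either way, over a full turn; about 4 N at the rim moves it; stays where left.
- notch (a point): Middle of the notch's mouth on the flange's top, 80 mm from the spindle axis; turns with it. The notch is cut right through; its rounded floor is 40 mm from the axis. Below it is free space down to the stand's base: a black disc 200 mm across, 12 mm high, fixed to the table (pointer 16 mm high).
- pointer_tip (a point): Tip of the flat steel arrow fixed on the base of the notched flange's stand: 88 mm from the spindle axis, 16 mm above the table, so lower than the flange's underside. The arrow points at the axis and reaches outwards to 126 mm. It lies on the side of the stand away from the robot, up to 60 degrees to either side.
- slot (a point): Mouth of one of three narrow slots (17 mm wide at the rim, 24 mm deep, 120 degrees apart) in the other flange, on its top, 80 mm from its axis. That flange, its stand and its arrow are otherwise as those of the notched one; it turns as easily and must be left alone.
Things that resemble listed ones, but are neither listed nor needed, are in the scene too. What is shaped like the part that bears notched_flange but pink or turquoise is not meant.

How it is judged:
By the outcome, as a careful person would: the job done as asked, in the order asked, and still so for the second after the job is handed in, with the robot touching nothing.
It also fails if it takes over 38 s, if anything falls off the work surface, if the arm or the gripper's body presses on something with over 40 N, if the wrist force passes 120 N, or if a joint passes its speed limit or range.

## Working session

There is one attempt and no reset: what is moved stays moved. The work goes in short steps, Python scripts to look and compute and a shell command to move; the robot and the scene stay as the last step left them, time stands still between calls to the robot, and variables do not carry over. Pictures are saved under pics/ and viewed, at most 10 in all, crops included, and the job is handed in when it is done.

```bash
ls; mkdir -p pics; cat > h.py <<'E'
import numpy as np, cv2
from workcell import bot
def ray(cam,uv,z):
    i=bot.camera_info(cam);K=np.array(i["intrinsics"]);T=np.array(i["camera_from_world"])
    R,t=T[:3,:3],T[:3,3];c=-R.T@t;d=R.T@np.linalg.inv(K)@np.array([uv[0],uv[1],1.])
    return c+d*(z-c[2])/d[2]
E
python3 - <<'E'
from h import *
for c in("top","side"):
    cv2.imwrite(f"pics/{c}0.png",bot.camera(c))
    for n,z in(("notched_flange",.024),("notch",.038),("pointer_tip",.016),("slot",.038)):
        for d in bot.spot_point(c,n): print(c,n,round(d["confidence"],2),np.round(d["uv"],1),np.round(ray(c,d["uv"],z),4))
o=bot.get_obs();print(o["clock"],o["eef_pos"],o["tool_rot"],o["ft_force"])
E
```

```text
pics
top notched_flange 0.82 [475.8 189.6] [ 0.4501 -0.6364  0.024 ]
top notched_flange 0.76 [300.2 159.8] [ 0.5418 -0.1577  0.024 ]
top notched_flange 0.68 [146.7 278.2] [0.2254 0.2647 0.024 ]
top notched_flange 0.67 [361.  302.4] [ 0.1512 -0.3153  0.024 ]
top notch 0.96 [327.9 149.1] [ 0.5676 -0.2344  0.038 ]
top notch 0.88 [361.8 272.6] [ 0.2319 -0.3183  0.038 ]
top notch 0.71 [468.8 166.6] [ 0.5119 -0.6154  0.038 ]
top notch 0.67 [139.2 246. ] [0.3132 0.2806 0.038 ]
top notch 0.53 [291.2 130.9] [ 0.62   -0.1348  0.038 ]
top pointer_tip 0.84 [146.8 245. ] [0.3151 0.2682 0.016 ]
top pointer_tip 0.82 [292.3 127. ] [ 0.6359 -0.1368  0.016 ]
top pointer_tip 0.78 [465.  163.2] [ 0.5246 -0.6126  0.016 ]
top pointer_tip 0.56 [360.2 269.2] [ 0.2392 -0.3161  0.016 ]
top slot 0.62 [195.8 132.4] [0.6213 0.1275 0.038 ]
side notched_flange 0.93 [445.1 300.2] [ 0.452  -0.6346  0.024 ]
side notched_flange 0.89 [168.1 151.4] [0.2311 0.257  0.024 ]
side notched_flange 0.58 [351.1 161.7] [ 0.6175 -0.1536  0.024 ]
side notched_flange 0.57 [335.2 175. ] [ 0.5436 -0.1635  0.024 ]
side notch 0.87 [359.8 175.9] [ 0.5835 -0.2235  0.038 ]
side notch 0.85 [458.8 276.1] [ 0.5191 -0.6189  0.038 ]
side notch 0.78 [287.9 265.7] [ 0.2356 -0.3275  0.038 ]
side notch 0.69 [185.1 135.7] [0.3028 0.271  0.038 ]
side pointer_tip 0.93 [459.9 278.7] [ 0.5302 -0.619   0.016 ]
side pointer_tip 0.73 [351.2 159.2] [ 0.6317 -0.1398  0.016 ]
side pointer_tip 0.72 [189.3 138.4] [0.3161 0.2765 0.016 ]
side pointer_tip 0.6 [289.  266.2] [ 0.2454 -0.3178  0.016 ]
side slot 0.66 [294.1 114. ] [0.6278 0.1264 0.038 ]
0.5 [0.19877309 0.45879195 0.25329378] [ 2.02992374e-01  9.79180318e-01 -8.35012824e-06  1.16024166e-05] [-0.71543665 -0.09412645 -0.01534138]
```

View pics/top0.png

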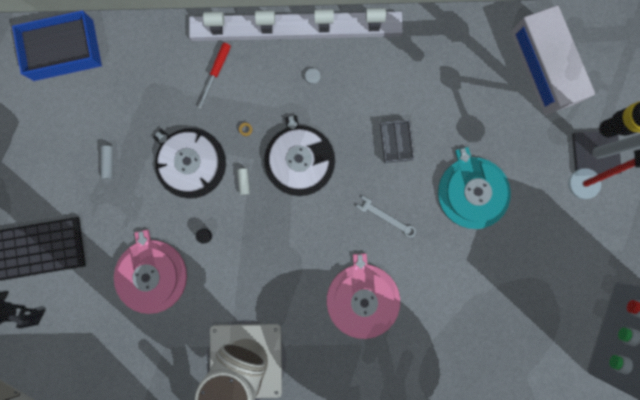

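View pics/side0.png

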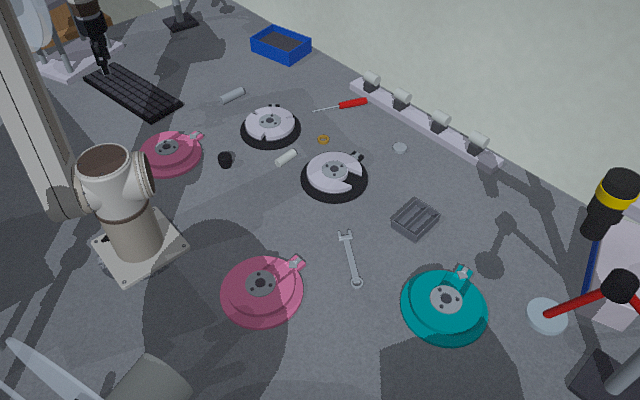

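The notched flange is the right white one: top picture about (299,158), notch opening to the right at (325,152), its arrow at (292,122). The pink and turquoise ones are decoys, and the left white one has three slots. Next I refine the axis and the angles.

```bash
cat >> h.py <<'E'
from scipy.optimize import least_squares
def circ(cam,mask,z,r,c0):
    cs,_=cv2.findContours(mask.astype(np.uint8),cv2.RETR_EXTERNAL,cv2.CHAIN_APPROX_NONE)
    k=max(cs,key=cv2.contourArea)[:,0]
    P=np.array([ray(cam,p,z)[:2] for p in k])
    P=P[np.hypot(*(P-c0).T)>r-.012]
    s=least_squares(lambda q:np.hypot(P[:,0]-q[0],P[:,1]-q[1])-q[2],[*c0,r],loss="soft_l1",f_scale=.002)
    return s.x,P
def measure(show=None):
    for cam in("top","side"):
        im=bot.camera(cam)
        H,W=im.shape[:2]
        g=np.zeros((H,W),bool)
        # top face rectified: 1 px = 0.5 mm about c0
        c0=np.array([.544,-.16]);n=480
        def rect(z):
            i=bot.camera_info(cam);K=np.array(i["intrinsics"]);T=np.array(i["camera_from_world"])
            v,u=np.mgrid[0:n,0:n]; X=c0[0]+(n/2-v)*.0005; Y=c0[1]+(n/2-u)*.0005   # up=+x, left=+y
            p=np.stack([X,Y,0*X+z,0*X+1],-1)@T.T; q=p[...,:3]@K.T
            return cv2.remap(im,(q[...,0]/q[...,2]).astype(np.float32),(q[...,1]/q[...,2]).astype(np.float32),cv2.INTER_LINEAR)
        a=rect(.038);b=rect(.016)
        cv2.imwrite(f"pics/rect_{cam}_{show}.png",np.hstack([a,b])) if show else 0
        gr=cv2.cvtColor(a,cv2.COLOR_BGR2GRAY)
        # best centre: bright inside r<80, dark ring outside; angle: darkest notch
        def score(c,ths=None):
            t=np.radians(np.arange(0,360,1)); out=[]
            for r in(.076,.084):
                x=(n/2-(c[1]+r*np.sin(t)-c0[1])/.0005).astype(np.float32);y=(n/2-(c[0]+r*np.cos(t)-c0[0])/.0005).astype(np.float32)
                out.append(cv2.remap(gr,x[None],y[None],cv2.INTER_LINEAR)[0].astype(float))
            return out
        best=max(((np.mean(np.clip(s[0]-s[1],-50,90)),x,y) for x in np.arange(.528,.56,.001) for y in np.arange(-.176,-.144,.001) for s in[score((x,y))]))
        c=best[1:]; t=np.radians(np.arange(0,360,1));v=0
        for r in(.055,.06,.065,.07):
            x=(n/2-(c[1]+r*np.sin(t)-c0[1])/.0005).astype(np.float32);y=(n/2-(c[0]+r*np.cos(t)-c0[0])/.0005).astype(np.float32)
            pr=cv2.remap(gr,x[None],y[None],cv2.INTER_LINEAR)[0].astype(float)
            h=int(np.degrees(np.arcsin(.03/r)));v=v+np.array([np.roll(pr,-k+180)[180-h:180+h+1].mean()-.5*(np.roll(pr,-k+180)[180-h-8:180-h].mean()+np.roll(pr,-k+180)[181+h:189+h].mean()) for k in range(360)])
        print(cam,"axis",np.round(c,4),round(best[0],1),"notch deg",(int(np.argmin(v))+180)%360-180)
        for nme,z in(("notched_flange",.024),("notch",.038),("pointer_tip",.016)):
            for d in bot.spot_point(cam,nme):
                p=ray(cam,d["uv"],z)[:2]
                if np.hypot(*(p-c))<.12: print("  ",nme,round(d["confidence"],2),np.round(p,4),round(float(np.degrees(np.arctan2(p[1]-c[1],p[0]-c[0]))),1),round(float(np.hypot(*(p-c))),4))
E
python3 -c "
from h import *
measure('a')
cv2.imwrite('pics/r1.png',cv2.resize(np.vstack([cv2.imread('pics/rect_top_a.png'),cv2.imread('pics/rect_side_a.png')]),(600,600)))"
```

```text
top axis [ 0.543 -0.154] 79.5 notch deg -73
   notched_flange 0.62 [ 0.5534 -0.1524] 9.0 0.0105
   notch 0.67 [ 0.5772 -0.2245] -64.1 0.0783
   pointer_tip 0.95 [ 0.6297 -0.135 ] 12.3 0.0888
side axis [ 0.545 -0.155] 50.7 notch deg -73
   notched_flange 0.64 [ 0.5454 -0.174 ] -88.8 0.019
   notch 0.76 [ 0.5768 -0.2234] -65.1 0.0754
   pointer_tip 0.95 [ 0.6251 -0.1393] 11.1 0.0816
```

View pics/r1.png

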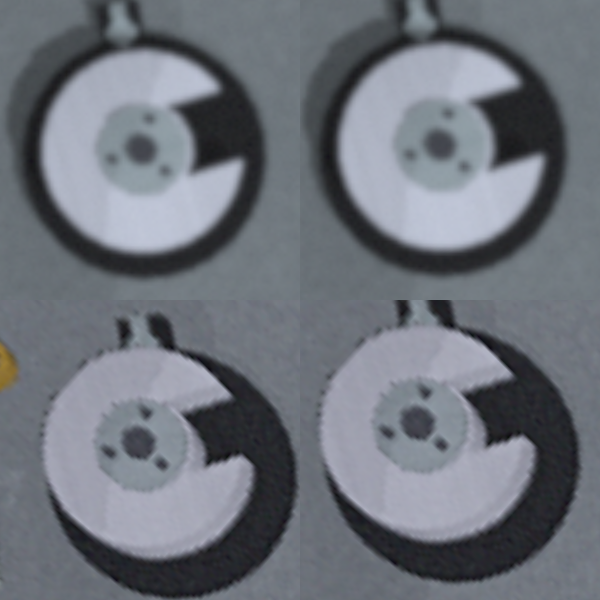

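```bash
python3 -m inch '[40,-74,0,0,0,-0.1,25,80,-148,0,0,0,-0.2,25,118,-220,0,0,0,-0.3,25,137,-256,0,0,0,-0.42,25,156,-291,0,0,0,-0.54,25,175,-327,0,0,0,-0.66,25,194,-363,0,0,0,-0.78,25,194,-363,0,0,0,-0.875,25]'
```

```text
clock: 1.57
eef_pos: [0.3565, 0.1631, 0.2536]
tool_rot: [0.601, 0.799, 0.0, 0.0]
ft_force: [0.8, 0.0, -0.0]
grip_width: 0.0216
grasp_force: 0.0
```

```bash
python3 -m inch '[19,-36,0,0,0,0,25,38,-72,0,0,0,0,25,57,-108,0,0,0,0,25,76,-144,0,0,0,0,25,95,-180,0,0,0,0,25,114,-216,0,0,0,0,25,133,-252,0,0,0,0,25,152,-288,0,0,0,0,25]'; python3 -m inch '[18,-31,0,0,0,0,25,36,-62,0,0,0,0,25,53,-90,0,0,0,0,25,53,-90,-35,0,0,0,25,53,-90,-70,0,0,0,25,53,-90,-105,0,0,0,25,53,-90,-130,0,0,0,25,53,-90,-130,0,0,0,25]'
```

```text
clock: 2.23
eef_pos: [0.5086, -0.1253, 0.2534]
tool_rot: [0.599, 0.801, 0.0, 0.0]
ft_force: [0.5, 1.8, -0.3]
grip_width: 0.0216
grasp_force: 0.0
clock: 2.9
eef_pos: [0.5567, -0.2117, 0.1166]
tool_rot: [0.599, 0.801, -0.002, -0.006]
ft_force: [-1.0, -0.0, -0.9]
grip_width: 0.0216
grasp_force: 0.0
```

```bash
python3 - <<'E'
from h import *
a=bot.camera("top")[90:220,230:370];b=bot.camera("side")[80:230,260:430]
cv2.imwrite("pics/c1.png",np.hstack([cv2.resize(a,(400,400),interpolation=3),cv2.resize(b,(400,400),interpolation=3)]))
E
```

```text
(no output)
```

View pics/c1.png

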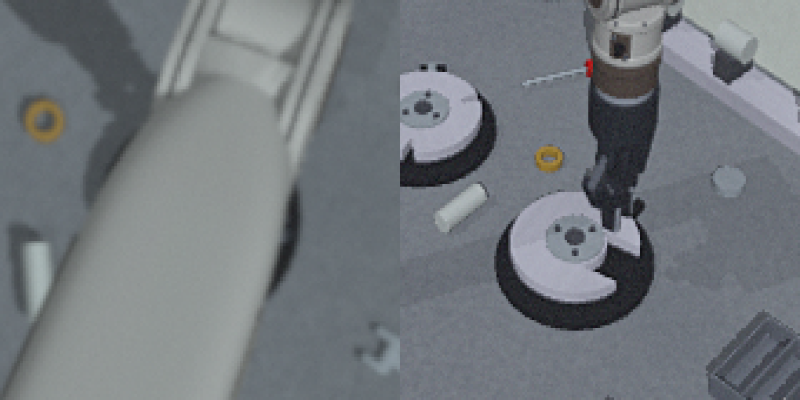

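The side view shows the gripper above the notch at about (610,215) in the crop, still in the air. I hold briefly and read the settled pose.

```bash
python3 -m inch '[0,0,0,0,0,0,25,0,0,0,0,0,0,25]'; python3 -c "
from h import *
print(np.round(bot.get_obs()['joint_pos'],3))"
```

```text
clock: 3.17
eef_pos: [0.5628, -0.2137, 0.1262]
tool_rot: [0.599, 0.801, 0.001, 0.003]
ft_force: [-0.4, -0.5, 0.9]
grip_width: 0.0214
grasp_force: 0.0
[-0.363  0.515  0.072  1.122 -0.     0.921]
```

```bash
python3 -m inch '[0,0,-25,0,0,0,25,0,0,-45,0,0,0,25,0,0,-60,0,0,0,25,0,0,-72,0,0,0,25,0,0,-81,0,0,0,25,0,0,-81,0,0,0,25,0,0,-81,0,0,0,25]'
python3 - <<'E'
from h import *
o=bot.get_obs();print(o["ft_torque"])
b=bot.camera("side")[110:220,280:420]
cv2.imwrite("pics/c2.png",cv2.resize(b,(700,550),interpolation=3))
E
```

```text
clock: 3.75
eef_pos: [0.5617, -0.2133, 0.0433]
tool_rot: [0.599, 0.801, 0.0, 0.001]
ft_force: [-0.3, -0.7, -0.3]
grip_width: 0.0212
grasp_force: 0.0
[-0.02039041 -0.00864446  0.01048124]
```

View pics/c2.png

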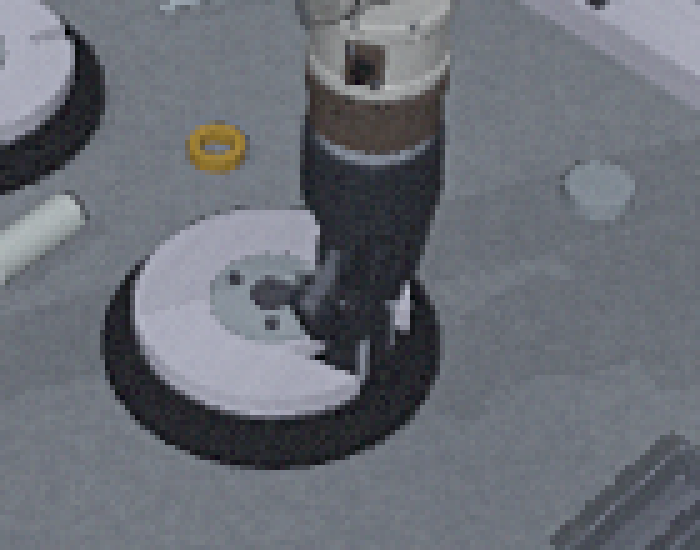

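Fingers are inside the notch with no contact force. I work out the arc offsets.

```bash
python3 - <<'E'
import numpy as np
f=lambda a:62*np.array([np.cos(np.radians(a)),np.sin(np.radians(a))])
A=[-73,-46,-19,11]
for s,e in zip(A,A[1:]):
    for a in np.linspace(s,e,7)[1:]: print(np.round(f(a)-f(s),1),round(np.radians(a-s),3),a)
E
```

```text
[4.6 1.6] 0.079 -68.5
[9.1 3.6] 0.157 -64.0
[13.3  5.9] 0.236 -59.5
[17.4  8.5] 0.314 -55.0
[21.3 11.5] 0.393 -50.5
[24.9 14.7] 0.471 -46.0
[3.4 3.5] 0.079 -41.5
[6.4 7.3] 0.157 -37.0
[ 9.2 11.3] 0.236 -32.5
[11.7 15.5] 0.314 -28.0
[13.8 19.9] 0.393 -23.5
[15.6 24.4] 0.471 -19.0
[1.5 5.2] 0.087 -14.0
[ 2.6 10.5] 0.175 -9.0
[ 3.2 15.9] 0.262 -4.0
[ 3.4 21.3] 0.349 1.0
[ 3.  26.7] 0.436 6.0
[ 2.2 32. ] 0.524 11.0
```

```bash
python3 -m inch '[4.6,1.6,0,0,0,0.079,25,9.1,3.6,0,0,0,0.157,25,13.3,5.9,0,0,0,0.236,25,17.4,8.5,0,0,0,0.314,25,21.3,11.5,0,0,0,0.393,25,24.9,14.7,0,0,0,0.471,25,24.9,14.7,0,0,0,0.471,25]'
```

```text
clock: 4.38
eef_pos: [0.5871, -0.1992, 0.044]
tool_rot: [0.395, 0.919, -0.001, 0.001]
ft_force: [-0.5, -2.6, -0.4]
grip_width: 0.0211
grasp_force: 0.8
```

```bash
python3 -m inch '[3.4,3.5,0,0,0,0.079,25,6.4,7.3,0,0,0,0.157,25,9.2,11.3,0,0,0,0.236,25,11.7,15.5,0,0,0,0.314,25,13.8,19.9,0,0,0,0.393,25,15.6,24.4,0,0,0,0.471,25]'; python3 -m inch '[1.5,5.2,0,0,0,0.087,25,2.6,10.5,0,0,0,0.175,25,3.2,15.9,0,0,0,0.262,25,3.4,21.3,0,0,0,0.349,25,3,26.7,0,0,0,0.436,25,2.2,32,0,0,0,0.524,25,2.2,32,0,0,0,0.524,25,2.2,32,0,0,0,0.524,25]'
```

```text
clock: 4.88
eef_pos: [0.6026, -0.1756, 0.0439]
tool_rot: [0.17, 0.985, -0.001, 0.002]
ft_force: [-0.5, -4.3, 0.3]
grip_width: 0.0211
grasp_force: 1.9
clock: 5.55
eef_pos: [0.6045, -0.1424, 0.0436]
tool_rot: [-0.089, 0.996, -0.0, 0.001]
ft_force: [-0.0, -1.9, 1.6]
grip_width: 0.0215
grasp_force: 1.0
```

```bash
python3 -m inch '[0,0,0,0,0,0,30,0,0,0,0,0,0,35,0,0,0,0,0,0,36,0,0,0,0,0,0,36,0,0,0,0,0,0,36]';python3 -m inch '[0,0,0,0,0,0,22,0,0,0,0,0,0,22,0,0,0,0,0,0,22,0,0,10,0,0,0,22,0,0,30,0,0,0,22,0,0,60,0,0,0,22,0,0,95,0,0,0,22,0,0,125,0,0,0,22]'; python3 -m inch '[-20,30,10,0,0,0,22,-40,60,10,0,0,0,22,-60,90,10,0,0,0,22,-80,120,10,0,0,0,22,-100,150,10,0,0,0,22,-120,180,10,0,0,0,22,-140,210,10,0,0,0,22,-160,240,10,0,0,0,22]'; python3 -c "
from h import *
measure('b')
cv2.imwrite('pics/r2.png',cv2.resize(np.vstack([cv2.imread('pics/rect_top_b.png'),cv2.imread('pics/rect_side_b.png')]),(600,600)))"
```

```text
clock: 5.97
eef_pos: [0.6037, -0.1435, 0.043]
tool_rot: [-0.089, 0.996, -0.001, 0.0]
ft_force: [-1.8, -5.0, 3.5]
grip_width: 0.0306
grasp_force: 2.4
clock: 6.63
eef_pos: [0.6037, -0.1416, 0.1697]
tool_rot: [-0.091, 0.996, 0.0, 0.0]
ft_force: [1.2, -0.2, 0.6]
grip_width: 0.0187
grasp_force: 0.0
clock: 7.3
eef_pos: [0.4425, 0.0995, 0.1781]
tool_rot: [-0.091, 0.996, 0.0, 0.0]
ft_force: [0.1, 0.7, 0.4]
grip_width: 0.0188
grasp_force: 0.0
top axis [ 0.543 -0.154] 78.0 notch deg 10
   notched_flange 0.9 [ 0.5474 -0.1586] -46.6 0.0064
   notch 0.97 [ 0.6357 -0.1427] 6.9 0.0934
   notch 0.41 [ 0.6331 -0.1364] 11.1 0.0918
   pointer_tip 0.96 [ 0.6357 -0.1354] 11.4 0.0945
side axis [ 0.539 -0.163] 52.6 notch deg 16
   notched_flange 0.8 [ 0.542  -0.1704] -67.9 0.008
   notched_flange 0.38 [ 0.632  -0.1186] 25.5 0.103
   notch 0.92 [ 0.6331 -0.1401] 13.7 0.0969
   pointer_tip 0.61 [ 0.6278 -0.1339] 18.2 0.0934
```

View pics/r2.png

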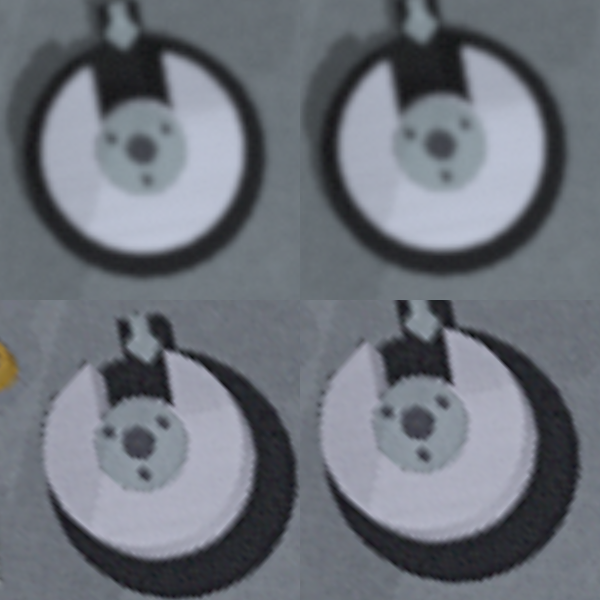

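The notch now faces the arrow, to within a few degrees. I compare the two angles more precisely with overlays.

```bash
python3 - <<'E'
from h import *
def rect(cam,im,z,c0,s,n=400):
    i=bot.camera_info(cam);K=np.array(i["intrinsics"]);T=np.array(i["camera_from_world"])
    v,u=np.mgrid[0:n,0:n];X=c0[0]+(n/2-v)*s;Y=c0[1]+(n/2-u)*s
    q=(np.stack([X,Y,0*X+z,0*X+1],-1)@T.T)[...,:3]@K.T
    return cv2.remap(im,(q[...,0]/q[...,2]).astype(np.float32),(q[...,1]/q[...,2]).astype(np.float32),cv2.INTER_CUBIC)
im=bot.camera("top");g=cv2.cvtColor(im,6).astype(float)
from itertools import product
s=.0003;ctr=np.array([.62,-.14])
A=rect("top",im,.038,ctr,s);B=rect("top",im,.016,ctr,s)
ax=np.array([.5435,-.154])
# notch walls: per radius, half-level crossings
gA=cv2.cvtColor(rect("top",im,.038,ax,.0005),6).astype(float)
mids=[]
for r in np.arange(.05,.073,.002):
    t=np.radians(np.arange(-60,80,.5));x=(200-r*np.sin(t)/.0005).astype(np.float32);y=(200-r*np.cos(t)/.0005).astype(np.float32)
    p=cv2.remap(gA.astype(np.float32),x[None],y[None],1)[0];d=np.gradient(cv2.GaussianBlur(p[None],(0,0),3)[0])
    lo=t[np.argmin(d)];hi=t[np.argmax(d)];mids.append(np.degrees([lo,hi,(lo+hi)/2]))
print(np.round(mids,1).tolist())
# arrow: bright pixels beyond r=88 on dark neck
gB=cv2.cvtColor(rect("top",im,.016,ax,.0005),6).astype(np.float32)
for r in np.arange(.088,.128,.003):
    t=np.radians(np.arange(-6,28,.5));x=(200-r*np.sin(t)/.0005);y=(200-r*np.cos(t)/.0005)
    rr=rect("top",im,.016,ax,.0007);gg=cv2.cvtColor(rr,6)
    p=cv2.remap(gg,(200-r*np.sin(t)/.0007).astype(np.float32)[None],(200-r*np.cos(t)/.0007).astype(np.float32)[None],1)[0].astype(float)
    k=p>.5*(p.max()+p.min());print(round(r,3),int(p.min()),int(p.max()),np.round(np.degrees(t[k][[0,-1]]),1),round(float(np.degrees((t*(p-p.min())**2).sum()/((p-p.min())**2).sum())),1))
for a in(8,11,14):
    q=lambda r:tuple(int(v) for v in(200-(ax[1]+r*np.sin(np.radians(a))-ctr[1])/s,200-(ax[0]+r*np.cos(np.radians(a))-ctr[0])/s))
    cv2.line(A,q(.04),q(.09),(0,0,255),1);cv2.line(B,q(.04),q(.13),(0,0,255),1)
cv2.imwrite("pics/f1.png",np.hstack([A,B]))
E
```

```text
[[-24.0, 45.5, 10.8], [-23.0, 42.0, 9.5], [-23.0, 42.0, 9.5], [-20.5, 40.5, 10.0], [-18.5, 39.0, 10.2], [-18.0, 38.5, 10.3], [-17.5, 37.5, 10.0], [-16.5, 36.5, 10.0], [-15.5, 35.5, 10.0], [-15.0, 34.5, 9.8], [-13.5, 34.0, 10.3], [-12.5, 33.5, 10.5]]
0.088 23 84 [ 7.  13.5] 10.8
0.091 25 116 [ 6. 14.] 10.3
0.094 28 134 [ 5. 15.] 10.2
0.097 39 140 [ 4.5 16. ] 10.1
0.1 53 140 [ 3.5 16.5] 9.9
0.103 59 140 [ 3.5 16.5] 9.2
0.106 57 145 [-6.  15.5] 8.6
0.109 49 149 [-6.  14.5] 8.9
0.112 39 146 [-6.  27.5] 9.4
0.115 36 142 [-6.  27.5] 9.8
0.118 38 139 [-6.  27.5] 9.9
0.121 39 135 [-6.  27.5] 9.8
0.124 43 118 [-6.  27.5] 9.9
0.127 55 112 [-6.  27.5] 9.9
```

View pics/f1.png

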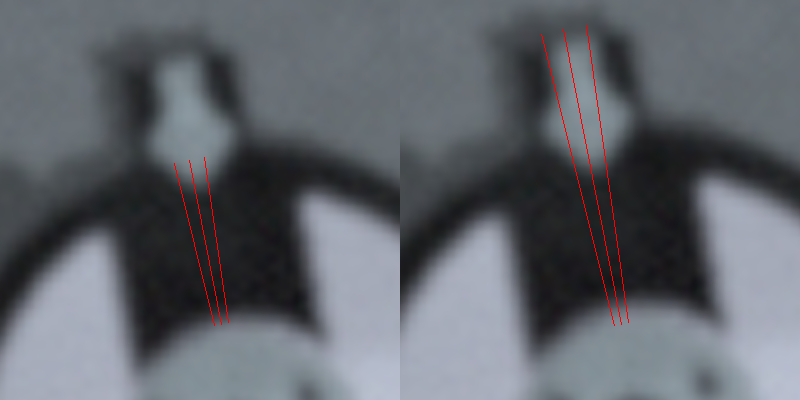

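The overlay shows the notch centred at about 10.1° and the arrow at about 10.1°, so they agree. The arm is well clear, so I hand it in.

```bash
python3 -c "
from workcell import bot
print(bot.job_done())"
```

```text
the job is handed in; nothing more can be done
None
```

I turned the notched flange so its notch faces its pointer (both measured at about 10° from the top camera), let it go, left the three-slot flange alone, and handed in at about 8 s; no verdict came back.

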